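Settle the top tier of a kitchen stand onto its four posts

TASK

The white top tray of the two-tier kitchen stand has been left perched on the tips of its four posts, off to one side and a little crooked, with two jars standing in it. Without lifting it, nudge the tray across and square it up until its four corner holes drop over the four posts together and it sits fully home and level on the collars. Keep both jars standing in the tray, and leave everything else on the worktop where it is.

Things in the scene. Friction and masses are not known exactly. Their poses are not given: they have to be found in the camera images.
- stand: Lower tier, fixed to the worktop: light maple base 280 mm (its x) by 220 mm (its y), 30 mm tall over its rim, with fruit on it (tops 71 mm above the worktop) and four upright steel posts at x = +-78 mm, y = +-53 mm. Origin: centre of the base's underside, at worktop height; z up.
- post_tip (a point): Tip of the post at the stand's x = +78, y = +53 mm, 122 mm above the worktop; the other three are alike. Each post has a black collar 30 mm across whose top is 100 mm above the worktop; above it a pin 12 mm across rises 10 mm, then tapers over 12 mm to a flat tip 6 mm across.
- tray: Loose top tier: white metal tray 230 mm (its x) by 180 mm (its y), flat floor 6 mm thick, walls 4 mm thick up to 28 mm above its underside, about 0.45 kg. Origin: centre of its underside; z up. It starts level on the post tips, shifted 16 to 26 mm to the stand's -x and 12 to 24 mm to its +y, turned up to 0.1 rad. A push of about 2 to 6 N slides it; it stays where left.
- tray_hole (a point): Centre, at the underside, of the through hole, 18 mm across, at the tray's x = +78, y = +53 mm; the others are at x = +-78, y = +-53 mm. With the tray centred and square over the stand within a few mm, all four drop over the posts by themselves, 22 mm down on to the collars (tray origin 100 mm above the stand's); the pins then stand 16 mm out of the tray's floor, with about 3 mm play.
- jar_a: Blue-grey steel-lidded jar standing in the tray, 46 mm across (lid 48 mm), 55 mm tall, about 0.12 kg. Origin: centre of its underside, z up, at about x = -37 mm in the tray
- jar_b: Amber black-lidded jar standing in the tray, 46 mm across (lid 48 mm), 55 mm tall, about 0.12 kg. Origin: centre of its underside, z up, at about x = +37 mm in the tray
- canister0: loose blue-grey storage canister with steel lid, 84 mm across, 105 mm tall, at the right (-y) side of the stand; a bystander. Origin: centre of its underside
- canister1: loose blue-grey storage canister with steel lid, 84 mm across, 105 mm tall, at the right (-y) side of the stand; a bystander. Origin: centre of its underside
- mug: loose blue mug, 80 mm across, 90 mm tall, with a handle, at the left (+y) side of the stand; a bystander. Origin: centre of its underside
- mill: loose dark wooden pepper mill, 52 mm across, 135 mm tall, at the left (+y) side of the stand; a bystander. Origin: centre of its underside

How it is judged:
At the end, for the whole second after the job is handed in: Tray on the collars: underside within 4 mm of collar height, centred on the stand within 8 mm, square within 0.1 rad, level within 0.035 rad, at rest; both jars upright (0.15 rad) on its floor; canisters, mug and mill within 30 mm of their starts (z of tray in the frame of stand between 0.096 and 0.104 m and horizontal distance between tray and stand below 0.008 m and angle between the x axis of tray and the x axis of stand, either way round below 0.1 rad and angle between tray's own z axis and vertical below 0.035 rad and linear speed of tray below 0.02 m/s and angle between each of jar_a, jar_b's own z axis and vertical below 0.15 rad and z of jar_a in the frame of tray between 0 and 0.012 m and z of jar_b in the frame of tray between 0 and 0.012 m and horizontal distance between each of jar_a, jar_b and tray below 0.14 m and distance of each of canister0, canister1, mug, mill from where it was at the start of the episode below 0.03 m); the robot touches nothing.
It fails at once if the tray is lifted more than 12 mm above the post tips (z of tray in the frame of stand above 0.134 m).
It fails at once if the tray falls off the posts or tips by more than 0.35 rad (z of tray in the frame of stand below 0.08 m or angle between tray's own z axis and vertical above 0.35 rad).
It fails at once if a jar tips by more than 0.6 rad (angle between any of jar_a, jar_b's own z axis and vertical above 0.6 rad).
It fails at once if a jar is lifted out of the tray (z of any of jar_a, jar_b in the frame of tray above 0.03 m).
It fails at once if a canister, the mug or the mill is moved more than 30 mm (distance of any of canister0, canister1, mug, mill from where it was at the start of the episode above 0.03 m).
It also fails if it takes over 40 s, if anything falls off the work surface, if the arm or the gripper's body presses on something with over 40 N, if the wrist force passes 120 N, or if a joint passes its speed limit or range.

ROBOT

A 6-joint arm with a two-finger parallel gripper is mounted at the origin on the work surface. World frame = base frame: x ahead of the robot, y to its left, z up, the work surface at z = 0. Lengths are in m, angles in rad, forces in N, time in s.
With the tool pointing down it reaches from about 0.375 to 0.975 m from the base axis. Payload 3.8 kg.
Tool frame: the origin (TCP) lies at the very end of the fingers, on their centre line; the grasp point (between the pads) lies bot.hold_point_z behind it (bot.hold_point_z is the distance from the TCP to the grasp point, in m); z points along the fingers, y is the line along which they close (so a half turn about z gives the same grasp; the last joint's range is limited). The gripper opens to 85 mm and grips with 20 to 120 N. Pads are 22 mm wide; open, the fingers measure 114 mm over their backs; the gripper's body (76 mm by 85 mm) begins 54 mm behind the grasp point. The pads swing forward as they close: fully open they stand 13 mm farther back than shut.
Start: joints at [-1.286, 0.264, 1.604, -0, 1.274, -0.037], TCP at [0.213, -0.64, 0.231] pointing down, gripper open.
Joint ranges: [-2.63, 2.63], [-0.94, 2.18], [0.31, 2.57], [-1.31, 4.45], [0, 2.66], [-2.55, 2.55]. Speed limits (rad/s): [2.57, 2.57, 3.14, 3.14, 3.14, 3.14].

INTERFACE

Orientations are given as a rotation vector (axis times angle).
In Python, from workcell import bot gives the robot as it stands.
- The arm moves only by the tool tcp_steps, called after "Call:" as name(argument=value, ...) on one line, values as JSON. Schema: {"type":"object","properties":{"ticks":{"type":"array","items":{"type":"number"},"minItems":4,"maxItems":20},"jaw":{"type":"number"},"grip_force":{"type":"number"},"only":{"type":"string"},"quiet":{"type":"boolean"},"lines":{"type":"string"}},"required":["ticks"],"additionalProperties":false}. ticks is one flat list of numbers that holds 1 to 5 rows one after another, with no inner brackets; each row has 4 numbers: dx, dy, dz in m, then a turn about the tool's z in rad; each row shifts and turns the commanded pose from where the row before left it, along the tool's axes as they then stand; what a row does not reach is not made up. A row lasts 1/8 s, in which the tool goes at most 0.0625 m and 0.188 rad, less where a joint would pass 70% of its speed; a pose out of reach is approached as far as the arm can. jaw is the opening from 0.0 (shut) to 1.0 (fully open), set as the call begins (left out keeps the last). The fingers move at their own pace and stop on an object; grip_force is the grip in N (left out, the last holds). Time passes only in rows, so rows that do not move let the fingers close. The tool returns the time, the measured TCP pose, the force, the opening and the grip force at its end. only (a regular expression) keeps the lines of the reply that match it, lines (a string "A,B") keeps lines A to B, and quiet returns only ok. Input that does not fit is refused with a message, and nothing moves.
- bot.read_state(): the state, without advancing time (a new reading comes with each control period).
- bot.read_camera(name): name is "side" or "top"; returns the picture (480x640x3 uint8, red, green, blue); there is no depth.
- bot.camera_info(name): a dict with "intrinsics" (3x3 intrinsics, pixels), "k1" (the pictures are not rectified: a ray, as slopes to the right and down, at radius r is drawn at 1 + k1 r^2 times it, then the intrinsics apply), "extrinsics" (4x4, takes a point from camera to world coordinates). Camera axes: x right, y down, z forward; pixel columns grow to the right and rows downward; lengths in m; the calibration is good to about 2 mm. A picture is of the moment at which its call begins. camera_info takes no time and is no camera call.
- bot.finish_job(): hands the job in; it is judged then, once.
The state is a dict: "time": time; "q": joint angles; "joint_vel": joint speeds; "joint_torque": joint torques, N m; "tool_pos": TCP position; "tcp_rot": TCP orientation; "wrist_force": force on the tool from outside, world axes, zero at the start; "torque": the same for the moment, N m; "width": opening from 0.0 (shut) to 1.0 (fully open); "grip_force": force on a finger pad.
Only numpy, scipy, OpenCV 4.12 (cv2) and the standard library are available. Lean on these libraries where they do the work, as an engineer would, in place of code of your own. Each camera call takes 0.05 s, during which the arm holds its last target. There are 200 camera calls.

## Working session

There is one attempt and no reset: what is moved stays moved. The work goes in short steps, Python scripts to look and compute and a tool call to move; the robot and the scene stay as the last step left them, time stands still between calls to the robot, and variables do not carry over. Pictures are saved under pics/ and viewed, at most 10 in all, crops included, and the job is handed in when it is done.

```bash
ls; mkdir -p pics; python3 - <<'E'
from workcell import bot
import cv2,numpy as np
for n in("top","side"):
    im=bot.read_camera(n); cv2.imwrite(f"pics/{n}0.png",im[:,:,::-1])
    print(n,{k:np.round(v,4).tolist() for k,v in bot.camera_info(n).items()})
s=bot.read_state();print(s['time'],s['tool_pos'],s['tcp_rot'],bot.hold_point_z)
E
```

```text
pics
workcell.py
top {'intrinsics': [[520.4956, 0.0, 324.0913], [0.0, 520.4956, 248.1417], [0.0, 0.0, 1.0]], 'k1': -0.0713, 'extrinsics': [[-0.0029, -0.9952, 0.0981, 0.4321], [-1.0, 0.0028, -0.0006, 0.0055], [0.0003, -0.0981, -0.9952, 1.2869], [0.0, 0.0, 0.0, 1.0]]}
side {'intrinsics': [[621.4614, 0.0, 322.0088], [0.0, 621.4614, 237.2356], [0.0, 0.0, 1.0]], 'k1': -0.1687, 'extrinsics': [[0.9887, 0.0661, -0.1343, 0.7637], [0.1484, -0.5497, 0.8221, -1.1985], [-0.0195, -0.8328, -0.5533, 0.9026], [0.0, 0.0, 0.0, 1.0]]}
0.1 [ 0.21331413 -0.63968     0.23005156] [-3.09895499e+00 -5.03009499e-01  3.65429668e-04] 0.0187
```

View pics/top0.png

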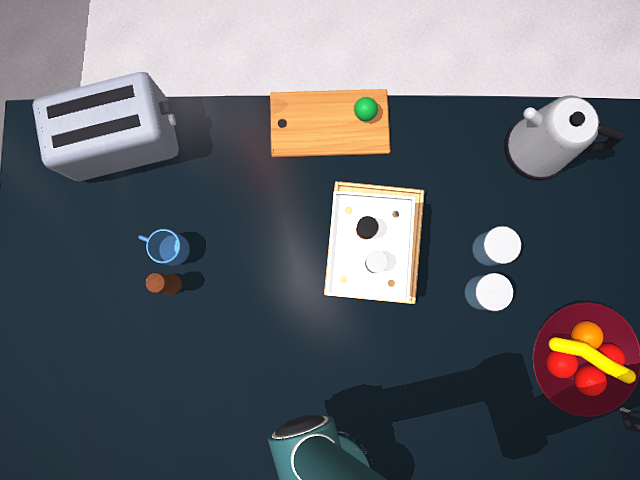

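View pics/side0.png

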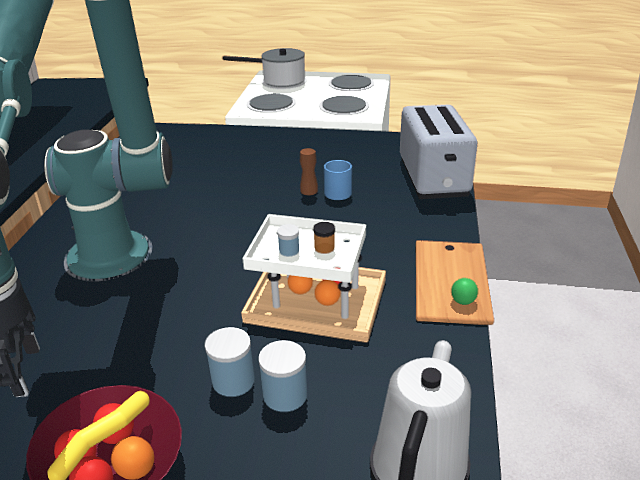

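The top view shows the tray at about (375,248) on the base, whose corners are near (335,182), (424,190) and (415,303). The canisters are at the right, the mug and mill at the left. The side view shows the jars upright and the posts under the tray. Next I'll zoom in on the tray in the top view.

```bash
cat > h.py <<'E'
from workcell import bot
import cv2,numpy as np
def cam(n):
    c=bot.camera_info(n); return np.array(c["intrinsics"]),float(c["k1"]),np.array(c["extrinsics"])
def ray(n,px,z):
    K,k1,E=cam(n); px=np.atleast_2d(np.asarray(px,float))
    u=cv2.undistortPoints(px[:,None],K,np.array([k1,0,0,0,0.]))[:,0]
    d=np.c_[u,np.ones(len(u))]@E[:3,:3].T; o=E[:3,3]
    return o+d*((z-o[2])/d[:,2])[:,None]
def proj(n,P):
    K,k1,E=cam(n); R=E[:3,:3].T
    return cv2.projectPoints(np.atleast_2d(P).astype(float),cv2.Rodrigues(R)[0],-R@E[:3,3],K,np.array([k1,0,0,0,0.]))[0][:,0]
E
python3 - <<'E'
from h import *
a=cv2.imread("pics/top0.png")[170:315,310:440]
cv2.imwrite("pics/c1.png",cv2.resize(a,None,fx=4,fy=4,interpolation=cv2.INTER_CUBIC))
b=cv2.imread("pics/side0.png")[205:345,235:395]
cv2.imwrite("pics/c2.png",cv2.resize(b,None,fx=4,fy=4,interpolation=cv2.INTER_CUBIC))
E
```

```text
(no output)
```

View pics/c1.png

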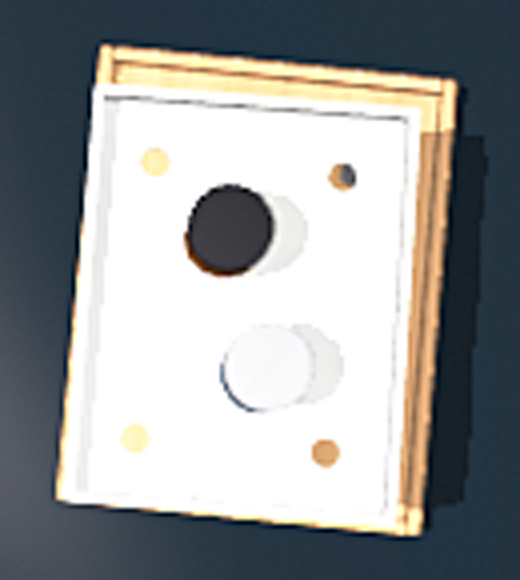

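View pics/c2.png

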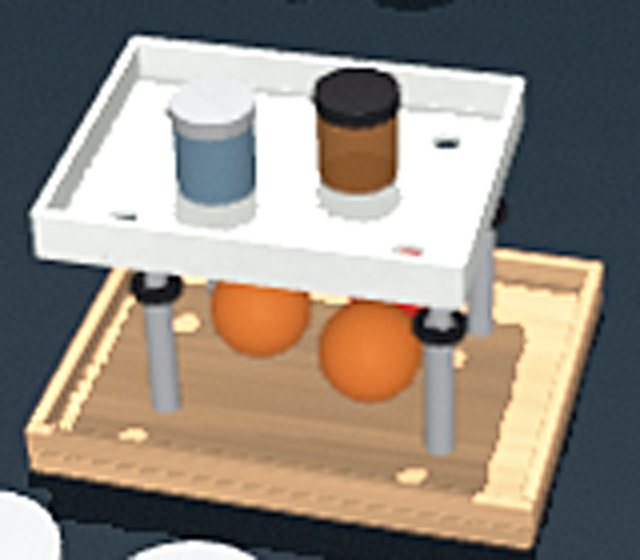

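The crops show all four holes, at top-crop pixels (155,162), (343,177), (134,438) and (326,453), and all four base corners. In the side crop the front collars are at (157,287) and (440,326). I'll refine these and compute the poses.

```bash
cat >> h.py <<'E'
def fit(M,P):  # 2D rigid fit, returns x,y,yaw,rms
    M=np.array(M,float);P=np.array(P)[:,:2]; m=M.mean(0);p=P.mean(0); A=M-m;B=P-p
    t=np.arctan2((A[:,0]*B[:,1]-A[:,1]*B[:,0]).sum(),(A*B).sum())
    R=np.array([[np.cos(t),-np.sin(t)],[np.sin(t),np.cos(t)]])
    return np.r_[p-R@m,t],np.sqrt(((P-(M@R.T+p-R@m))**2).sum(1).mean())
HM=[[.078,.053],[.078,-.053],[-.078,.053],[-.078,-.053]]
def holes(im,z,start):  # centroids of non-white blobs near start pixels
    g=im[:,:,0].astype(float); out=[]   # blue channel (BGR)
    for c in start:
        x,y=np.round(c).astype(int); w=g[y-6:y+7,x-6:x+7]; k=np.clip(245-w,0,None); k[k<25]=0
        yy,xx=np.mgrid[y-6:y+7,x-6:x+7]; out.append([(k*xx).sum()/k.sum(),(k*yy).sum()/k.sum()])
    return np.array(out)
E
python3 - <<'E'
from h import *
im=cv2.imread("pics/top0.png")
off=np.array([310,170]); cr=lambda L:(np.array(L)+.5)/4-.5+off
h0=cr([[155,162],[343,177],[134,438],[326,453]]); h1=holes(im,0,h0); print(h0,h1)
T,e=fit(HM,ray("top",h1,.128)); print("tray",T.round(4),e)
print("tray hand",fit(HM,ray("top",h0,.128)))
c=cr([[102,45],[458,80],[58,500],[420,537]])
# refined: corners from wood/tray mask lines
hsv=cv2.cvtColor(im,cv2.COLOR_BGR2HSV); m=((im[:,:,2]>95)).astype(np.uint8); 
n,lab,st,ce=cv2.connectedComponentsWithStats(m); l=lab[248,360]; print(st[l])
cn=max(cv2.findContours((lab==l).astype(np.uint8),cv2.RETR_EXTERNAL,cv2.CHAIN_APPROX_NONE)[0],key=len)[:,0].astype(float)
def ln(a,b):
    d=(b-a)/np.linalg.norm(b-a); s=(cn-a)@d; t=(cn-a)@np.array([-d[1],d[0]])
    k=(abs(t)<2)&(s>6)&(s<np.linalg.norm(b-a)-6); v=cv2.fitLine(cn[k].astype(np.float32),cv2.DIST_HUBER,0,.01,.01).ravel(); return v
def ix(p,q):
    s=np.linalg.solve(np.c_[p[:2],-q[:2]],q[2:]-p[2:]); return p[2:]+s[0]*p[:2]
t,r,b,L=ln(c[0],c[1]),ln(c[1],c[3]),ln(c[2],c[3]),ln(c[0],c[2])
c2=np.array([ix(t,L),ix(t,r),ix(b,L),ix(b,r)]); print(c,c2)
BM=[[.14,.11],[.14,-.11],[-.14,.11],[-.14,-.11]]
for q in(c,c2):
    S,e=fit(BM,ray("top",q,.03)); print("stand",S.round(4),e, ray("top",q,.03)[:,:2].round(4).tolist())
    R=np.array([[np.cos(S[2]),-np.sin(S[2])],[np.sin(S[2]),np.cos(S[2])]])
    print("offset",(R.T@(T-S)[:2]).round(4),T[2]-S[2])
    P=np.c_[np.array(HM)@R.T+S[:2],np.full(4,.1)]
    print("collars side crop",((proj("side",P)-[235,205]+.5)*4-.5).round(1).tolist())
for nm,px,z in(("can",[503,243],.105),("can",[494,292],.105),("mug",[164,246],.09),("mill",[156,283],.135)): print(nm,ray("top",px,z).round(3))
E
```

```text
[[348.375 210.125]
 [395.375 213.875]
 [343.125 279.125]
 [391.125 282.875]] [[348.36616702 210.07109208]
 [395.27677383 213.750428  ]
 [343.42547569 279.12896406]
 [390.82877814 282.72367363]]
tray [ 0.5504 -0.0969 -0.0794] 0.00012044120629374669
tray hand (array([ 0.55021792, -0.09698092, -0.08055608]), np.float64(0.0004637884728331345))
[  324   181   101   123 10112]
[[335.125 180.875]
 [424.125 189.625]
 [324.125 294.625]
 [414.625 303.875]] [[334.59155 180.79385]
 [423.57297 189.58595]
 [323.72263 294.40628]
 [414.26974 303.4193 ]]
stand [ 0.5716 -0.1182 -0.1023] 0.0005284581756202017 [[0.7222, -0.0229], [0.7001, -0.242], [0.4435, 0.005], [0.4205, -0.2129]]
offset [-0.0232  0.019 ] 0.022855707095111505
collars side crop [[483.8, 207.3], [442.2, 321.8], [215.8, 172.1], [158.4, 281.4]]
stand [ 0.5721 -0.1171 -0.1011] 0.0003463730972560413 [[0.7224, -0.0216], [0.7002, -0.2407], [0.4441, 0.006], [0.4216, -0.2121]]
offset [-0.0236  0.0179] 0.021645369235330156
collars side crop [[484.8, 206.1], [443.5, 320.4], [216.9, 171.2], [159.7, 280.3]]
can [[ 0.559 -0.407  0.105]]
can [[ 0.447 -0.383  0.105]]
mug [[0.556 0.377 0.09 ]]
mill [[0.469 0.379 0.135]]
```

```bash
cat >> h.py <<'E'
S=np.array([.5719,-.1175,-.1015])
from scipy.spatial.transform import Rotation as Ro
def go(sx,sy,z,yaw):  # tool-axis shift & turn to stand-frame x,y, world z, tool-x yaw rel. stand
    s=bot.read_state(); R=Ro.from_rotvec(s['tcp_rot']).as_matrix(); c,n=np.cos(S[2]),np.sin(S[2])
    p=np.array([S[0]+c*sx-n*sy,S[1]+n*sx+c*sy,z]); y=np.arctan2(R[1,0],R[0,0])
    print("t",round(s['time'],2),"shift",(R.T@(p-s['tool_pos'])).round(4),"turn",round(-(S[2]+yaw-y),4),"F",np.round(s['wrist_force'],1),'Rz',R[:,2].round(3))
E
```

Call:
tcp_steps(ticks=[0.0354, -0.047, 0, 0, 0.0354, -0.047, 0, 0, 0.0354, -0.047, 0, 0, 0.0354, -0.047, 0, 0, 0.0354, -0.047, 0, 0], jaw=1.0)

```text
time: 0.72
tool_pos: [0.3072, -0.3594, 0.2308]
tcp_rot: [-3.101, -0.502, -0.0]
wrist_force: [1.5, 0.3, -0.2]
width: 1.0
grip_force: 0.0
```

Call:
tcp_steps(ticks=[0.0354, -0.047, 0, 0, 0.0354, -0.047, 0, 0, 0.0354, -0.047, 0, 0, 0.0354, -0.047, 0, 0, 0.0354, -0.047, 0, 0])

```text
time: 1.35
tool_pos: [0.4007, -0.0806, 0.2312]
tcp_rot: [3.101, 0.503, 0.001]
wrist_force: [1.5, -0.6, -0.3]
width: 1.002
grip_force: 0.0
```

Call:
tcp_steps(ticks=[0, 0, 0, 0.14, 0, 0, 0, 0.14, 0, 0, 0, 0.1435, 0, 0, 0, 0])

```text
time: 1.85
tool_pos: [0.4003, -0.0823, 0.2309]
tcp_rot: [-3.138, 0.157, 0.001]
wrist_force: [-0.5, -0.2, -0.2]
width: 1.0
grip_force: 0.0
```

```bash
python3 -c "
from h import *
go(-.174,.0185,.122,0)"
```

```text
t 1.85 shift [ 0.0003 -0.0008  0.1089] turn 0.0017 F [-0.5 -0.2 -0.2] Rz [-0.001  0.    -1.   ]
```

Call:
tcp_steps(ticks=[0, 0, 0.04, 0, 0, 0, 0.04, 0, 0, 0, 0.029, 0, 0.006, 0, 0, 0, 0.006, 0, 0, 0])

```text
time: 2.48
tool_pos: [0.4139, -0.0841, 0.1234]
tcp_rot: [3.137, -0.158, 0.003]
wrist_force: [-0.6, 0.7, 0.6]
width: 1.0
grip_force: 0.0
```

Call:
tcp_steps(ticks=[0.004, 0, 0, 0, 0.004, 0, 0, 0, 0.004, 0, 0, 0, 0.003, 0, 0, 0, 0.003, 0, 0, 0])

```text
time: 3.1
tool_pos: [0.429, -0.0849, 0.1222]
tcp_rot: [-3.136, 0.158, 0.006]
wrist_force: [-6.2, 2.3, 5.2]
width: 1.001
grip_force: 3.1
```

```bash
python3 -c "
from h import *
go(-.127,.0185,.122,0)
cv2.imwrite('pics/a1.png',bot.read_camera('side')[100:400,130:450,::-1])"
```

```text
t 3.1 shift [ 0.0185 -0.0005  0.0002] turn 0.0006 F [-6.2  2.3  5.2] Rz [-0.004  0.001 -1.   ]
```

View pics/a1.png

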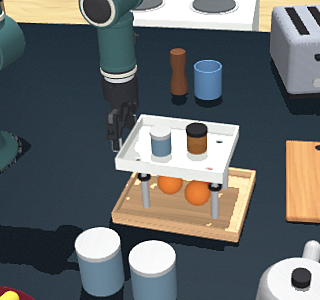

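The fingers are at the tray's left wall, the tray looks level and the jars are upright. I'll check how far the tray has moved.

```bash
cat >> h.py <<'E'
def tray(name=None,z=.128,guess=None):
    im=bot.read_camera("top")[:,:,::-1].copy()
    if name: cv2.imwrite(name,im)
    g=np.array(guess); 
    for _ in range(3):
        c,n=np.cos(g[2]),np.sin(g[2]); P=np.c_[np.array(HM)@np.array([[c,n],[-n,c]])+g[:2],np.full(4,z)]
        h=holes(im,z,proj("top",P)); g,e=fit(HM,ray("top",h,z))
    c,n=np.cos(S[2]),np.sin(S[2]); d=(g-S)[:2]
    print("tray world",g.round(4).tolist(),"offset mm",(1000*np.array([c*d[0]+n*d[1],-n*d[0]+c*d[1]])).round(1),"yaw",round(g[2]-S[2],4),"rms mm",round(e*1000,2),np.round(bot.read_state()['wrist_force'],1))
E
python3 -c "
from h import *
tray('pics/t1.png',guess=(.552,-.097,-.085))"
```

```text
tray world [0.5552, -0.102, -0.0771] offset mm [-18.2  13.7] yaw 0.0244 rms mm 2.04 [-4.3  1.9  2.7]
```

```bash
python3 -c "
import cv2
a=cv2.imread('pics/t1.png')[170:330,300:450]
cv2.imwrite('pics/t1c.png',cv2.resize(a,None,fx=3.7,fy=3.7,interpolation=2))"
```

```text
(no output)
```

View pics/t1c.png

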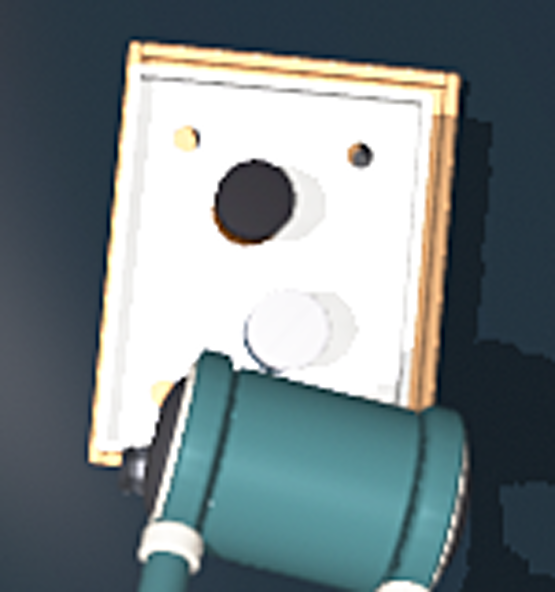

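The wrist covers the rear holes. The front ones are at crop (187,138) and (360,154), and the tray has moved forward. I'll use only the front pair.

```bash
sed -i 's/def tray(name=None,z=.128,guess=None):/def tray(name=None,z=.128,guess=None,k=4):/; s/h=holes(im,z,proj("top",P)); g,e=fit(HM,ray("top",h,z))/h=holes(im,z,proj("top",P)[:k]); g,e=fit(HM[:k],ray("top",h,z))/' h.py
python3 -c "
from h import *
tray(guess=(.56,-.099,-.1),k=2)
go(-.127,.0185,.122,0)"
```

```text
tray world [0.5569, -0.0997, -0.1024] offset mm [-16.7  16.2] yaw -0.0009 rms mm 0.49 [-4.4  1.9  4. ]
t 3.25 shift [ 0.018  -0.0006  0.0002] turn 0.0003 F [-4.4  1.9  4. ] Rz [-0.003  0.001 -1.   ]
```

Call:
tcp_steps(ticks=[0.004, 0, 0, 0, 0.004, 0, 0, 0, 0.004, 0, 0, 0, 0.003, 0, 0, 0, 0.002, 0, 0, 0])

```text
time: 3.88
tool_pos: [0.4462, -0.0872, 0.1221]
tcp_rot: [-3.137, 0.16, 0.005]
wrist_force: [-5.9, 0.4, 3.6]
width: 1.004
grip_force: 2.9
```

```bash
python3 -c "
from h import *
tray('pics/t2.png',guess=(.572,-.101,-.1),k=2)
go(-.128,.0185,.122,0)"
```

```text
tray world [0.5725, -0.1027, -0.0997] offset mm [-0.9 14.8] yaw 0.0018 rms mm 0.67 [-5.1  1.   1.7]
t 3.92 shift [-0.0001 -0.0011  0.0001] turn -0.0004 F [-5.1  1.   1.7] Rz [-0.003  0.    -1.   ]
```

Call:
tcp_steps(ticks=[-0.012, 0, 0, 0, -0.012, 0, 0, 0, 0, 0, -0.055, 0, 0, 0, -0.055, -0.15, 0, -0.05, 0, -0.17])

```text
time: 4.55
tool_pos: [0.4247, -0.0369, 0.2383]
tcp_rot: [3.119, 0.342, 0.019]
wrist_force: [0.5, 0.7, -0.0]
width: 1.005
grip_force: 0.0
```

Call:
tcp_steps(ticks=[0, 0, 0, -0.18, 0, 0, 0, -0.18, 0, 0, 0, -0.18, 0, 0, 0, -0.18, 0, 0, 0, -0.18])

```text
time: 5.18
tool_pos: [0.4206, -0.0349, 0.2323]
tcp_rot: [2.658, 1.674, 0.001]
wrist_force: [-0.2, 0.6, 0.0]
width: 0.999
grip_force: 0.0
```

Call:
tcp_steps(ticks=[0, 0, 0, -0.18, 0, 0, 0, -0.171, 0, 0, 0, 0])

```text
time: 5.55
tool_pos: [0.4207, -0.0349, 0.2323]
tcp_rot: [2.333, 2.103, 0.001]
wrist_force: [0.9, 0.5, 0.1]
width: 1.0
grip_force: 0.0
```

```bash
python3 -c "
from h import *
go(0,.143,.122,np.pi/2)"
```

```text
t 5.55 shift [0.0765 0.1586 0.1104] turn -0.0019 F [0.9 0.5 0.1] Rz [ 0.001 -0.    -1.   ]
```

Call:
tcp_steps(ticks=[0.04, 0.04, 0, 0, 0.0365, 0.04, 0, 0, 0, 0.04, 0, 0, 0, 0.0386, 0, 0, 0, 0, 0, 0])

```text
time: 6.18
tool_pos: [0.5884, 0.025, 0.2318]
tcp_rot: [2.334, 2.102, 0.0]
wrist_force: [-1.1, -0.0, -0.1]
width: 1.004
grip_force: 0.0
```

Call:
tcp_steps(ticks=[0, 0, 0.04, 0, 0, 0, 0.04, 0, 0, 0, 0.03, 0, 0, 0, 0, 0])

```text
time: 6.68
tool_pos: [0.5829, 0.0251, 0.1194]
tcp_rot: [-2.33, -2.1, 0.008]
wrist_force: [-0.7, 0.0, 0.3]
width: 0.998
grip_force: 0.0
```

```bash
python3 -c "
from h import *
tray('pics/t3.png',guess=(.572,-.1027,-.1))
go(0,.143,.122,np.pi/2)"
```

```text
tray world [0.5704, -0.1014, -0.0755] offset mm [-3.2 15.9] yaw 0.026 rms mm 2.54 [ 0.9 -0.4  0.6]
t 6.72 shift [-0.0002  0.0015 -0.0004] turn -0.0015 F [ 0.9 -0.4  0.6] Rz [-0.003  0.    -1.   ]
```

```bash
sed -i 's/,k=4):/,k=(0,1,2,3)):\n    k=list(k)/; s/proj("top",P)\[:k\]/proj("top",P)[k]/; s/fit(HM\[:k\]/fit(np.array(HM)[k]/' h.py
python3 -c "
from h import *
tray(guess=(.5725,-.1027,-.1),k=(1,3))
tray(guess=(.5725,-.1027,-.1),k=(0,1))
a=cv2.imread('pics/t3.png')[160:320,300:450]
cv2.imwrite('pics/t3c.png',cv2.resize(a,None,fx=3.7,fy=3.7,interpolation=2))"
```

```text
tray world [0.5731, -0.1021, -0.1029] offset mm [-0.4 15.4] yaw -0.0014 rms mm 0.19 [1.2 0.8 0.4]
tray world [0.5726, -0.1011, -0.0951] offset mm [-1.  16.3] yaw 0.0064 rms mm 1.53 [-0.5  0.6  0.8]
```

View pics/t3c.png

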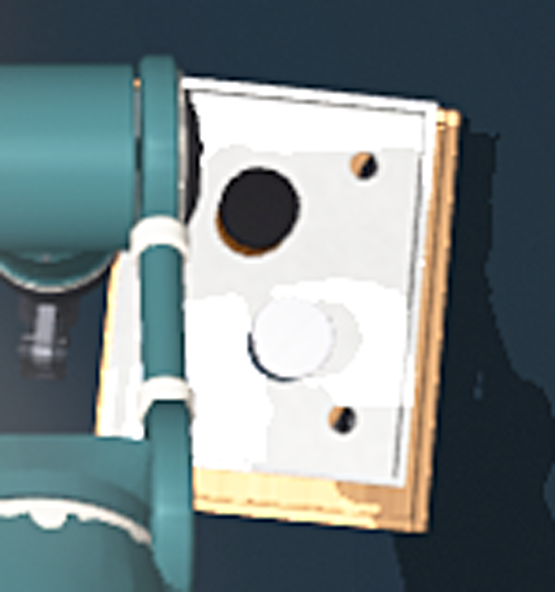

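The left side is hidden by the arm, but the right-hand holes at (363,165) and (342,418) are clear. They give an offset of (-0.4, 15.4) mm with the tray square. Now I'll push in -y.

Call:
tcp_steps(ticks=[-0.008, 0, 0, 0, -0.007, 0, 0, 0, -0.005, 0, 0, 0, -0.004, 0, 0, 0, -0.004, 0, 0, 0])

```text
time: 7.45
tool_pos: [0.5839, -0.0026, 0.1223]
tcp_rot: [-2.331, -2.105, -0.001]
wrist_force: [0.6, 3.7, 1.3]
width: 0.999
grip_force: 2.0
```

Call:
tcp_steps(ticks=[-0.003, 0, 0, 0, -0.002, 0, 0, 0, -0.002, 0, 0, 0])

```text
time: 7.82
tool_pos: [0.5831, -0.0094, 0.1223]
tcp_rot: [-2.331, -2.106, -0.001]
wrist_force: [1.4, 4.7, -0.1]
width: 1.001
grip_force: 2.0
```

```bash
python3 -c "
from h import *
tray(guess=(.572,-.108,-.1),k=(1,3))
go(0,.103,.122,np.pi/2)"
```

```text
tray world [0.5729, -0.1083, -0.1018] offset mm [0.  9.2] yaw -0.0003 rms mm 0.22 [0.9 3.5 0.3]
t 7.88 shift [-0.0053 -0.0002  0.0002] turn 0.0002 F [0.9 3.5 0.3] Rz [-0. -0. -1.]
```

Call:
tcp_steps(ticks=[-0.002, 0, 0, 0, -0.002, 0, 0, 0, -0.002, 0, 0, 0, -0.001, 0, 0, 0, 0, 0, 0, 0])

```text
time: 8.5
tool_pos: [0.5824, -0.017, 0.1223]
tcp_rot: [2.331, 2.105, -0.0]
wrist_force: [0.0, 0.1, -0.8]
width: 0.998
grip_force: 0.0
```

```bash
python3 -c "
from h import *
tray(guess=(.572,-.115,-.1),k=(1,3))
tray(guess=(.572,-.115,-.1),k=(1,3),z=.106)
go(0,.099,.122,np.pi/2)"
```

```text
tray world [0.5688, -0.111, -0.1042] offset mm [-3.8  6.2] yaw -0.0027 rms mm 1.8 [ 1.3 -0.5  0.5]
tray world [0.5713, -0.1142, -0.1041] offset mm [-1.   3.2] yaw -0.0026 rms mm 0.35 [-0.7 -0.3 -0.2]
t 8.6 shift [-0.0023 -0.0002  0.0003] turn -0.0 F [-0.7 -0.3 -0.2] Rz [-0. -0. -1.]
```

The force has gone to zero and the hole spacing fits the lower height, so the tray seems to have dropped. I'll back off and check.

Call:
tcp_steps(ticks=[0.02, 0, 0, 0, 0.03, 0, 0, 0, 0.02, 0, -0.03, 0, 0.05, 0, -0.03, 0, 0.05, 0, -0.03, 0])

```text
time: 9.22
tool_pos: [0.5994, 0.1549, 0.2132]
tcp_rot: [-2.331, -2.105, -0.001]
wrist_force: [1.4, -1.0, 0.5]
width: 0.998
grip_force: 0.0
```

Call:
tcp_steps(ticks=[0.05, 0, 0, 0, 0, 0, 0, 0, 0, 0, 0, 0])

```text
time: 9.6
tool_pos: [0.604, 0.203, 0.2117]
tcp_rot: [-2.329, -2.108, 0.002]
wrist_force: [0.6, -0.9, -0.3]
width: 0.999
grip_force: 0.0
```

```bash
python3 -c "
from h import *
t=bot.read_camera('top')[:,:,::-1]; s=bot.read_camera('side')[:,:,::-1]
a=cv2.resize(t[170:315,310:440],(390,435),interpolation=2); b=cv2.resize(s[205:345,235:371],(408,420),interpolation=2)
o=np.zeros((435,800,3),np.uint8); o[:,:390]=a; o[:420,392:]=b; cv2.imwrite('pics/f1.png',o)
def edges(m,z):pass
# tray rim (white) outline at rim height: z .128
m=((t.min(2)>200)).astype(np.uint8); n,lab,st,_=cv2.connectedComponentsWithStats(m); l=np.bincount(lab[225:275,340:410][m[225:275,340:410]>0]).argmax()
c=max(cv2.findContours((lab==l).astype(np.uint8),0,1)[0],key=len)
w=ray('top',c[:,0],.128)[:,:2].astype(np.float32); r=cv2.minAreaRect((w*1000).astype(np.float32)); print(r)
S_=S; d=np.array(r[0])/1000-S[:2]; k,q=np.cos(S[2]),np.sin(S[2]); print('off',k*d[0]+q*d[1],-q*d[0]+k*d[1])
"
```

```text
((566.7421875, -113.80548095703125), (189.6847686767578, 245.9490966796875), 85.1739730834961)
off -0.00550561689956902 0.003152884916896601
```

View pics/f1.png

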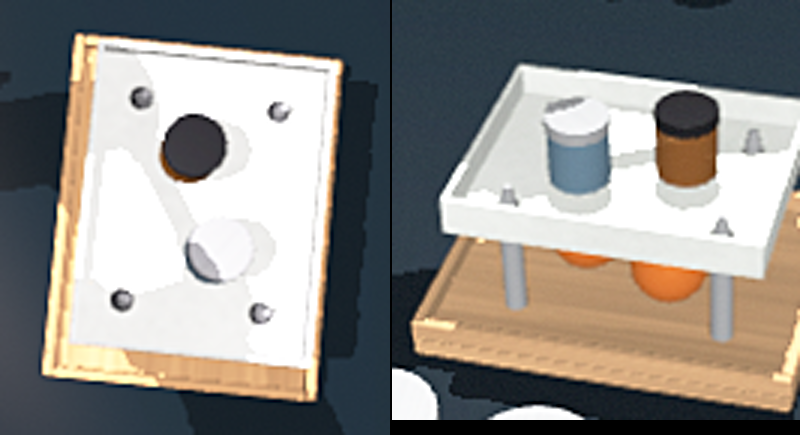

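All four pins stand up through the tray's holes, at (142,97), (279,111), (122,300) and (260,313). The tray is seated level on the collars, both jars are upright, and the robot is clear, so I'm handing in.

```bash
python3 -c "
from workcell import bot
print(bot.finish_job())"
```

```text
the job is handed in; nothing more can be done
None
```

I nudged the tray across and squared it up until it dropped over all four posts; the last pictures show it level on the collars with both jars standing, and I handed the job in at about 10 s with the arm clear (no verdict came back).

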